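# Two-button pipe feed release

### The job

Feed the next piece of pipe: press both green buttons of the wooden feed chute together, one fingertip on each, right down, and hold them down until the white pipe has rolled past the stop pins and lain still in the green-lined trough for a second; then let go and move clear. Do not touch or lift the pipe, and leave the jar, the coupling, the tin and the screwdriver where they are.

Things in the scene. Friction and masses are not known exactly. Their poses are not given: they have to be found in the camera images.
- feeder: wooden pipe chute fixed to the bench, base 310 x 160 mm (x -50 to 260). Origin on the bench, midway below the buttons; x runs down the chute, away from the buttons, y left, z up. Grey console with yellow top, 70 (x) x 130 (y) mm about the origin, top 85 mm up. Chute 124 mm wide slopes down 8 degrees from x 40 to the end board at x 240 mm; side boards up to 97 mm above the bench
- stop_pins (a point): midway between the tops of two steel stop pins at feeder x 125, y +-40 mm, standing 6.5 mm proud of the chute at the start (fixed point, does not sink). Each pin is carried by the button on its side and goes down and up with it. Only with both pins down at once does the pipe roll on; one button alone does not free it
- button_left_top (a point): centre of the top of the left green button (feeder x 0, y +30 mm): round cap 28 mm in diameter in a black collar 44 mm in diameter and 12 mm high. Cap top 111 mm above the bench when up, 101 mm when right down; it goes straight down. The buttons are 60 mm apart centre to centre, 32 mm clear between the caps
- button_right_top (a point): centre of the top of the right green button (feeder x 0, y -30 mm), otherwise the same as the left one
- button_left (a joint): how far the left button is down, m: 0 up, 0.010 right down (stop). Spring: 1.4 N to start it, 4.5 N right down, so 9 N for both together. Springs up when let go. Its pin is clear of the pipe when the button is more than about 0.007 down. With both held down the pipe takes about 1 s to roll to the trough
- pipe_center (a point): centre of the loose white pipe with a blue band, 40 mm in diameter, 120 mm long, about 120 g, lying across the chute (length along feeder y). At the start it rests on the stop pins, centre at feeder x 108 mm, 81 mm above the bench; at the end in the trough, centre at feeder x 220 mm, 65 mm above the bench
- button_right (a joint): the same for the right button
- trough (a point): point of the fixed feeder where the pipe's centre comes to rest, over the green lining against the end board (feeder x = 220 mm, 65 mm above the bench)
- jar: bystander: standing jar with a dark lid, 56 mm in diameter, 80 mm high; origin at its underside
- coupling: bystander: standing grey pipe coupling (open ring), 56 mm in diameter, 50 mm high; origin at its underside
- tin: bystander: standing pale metal tin with a blue band, 60 mm in diameter, 70 mm high; origin at its underside
- screwdriver: bystander: screwdriver with an orange handle lying on the bench beside the chute on the right; origin at the underside of its middle
- pipe: the same pipe's body; its origin lies at the pipe's centre and turns as it rolls
Mind the look-alikes: they are no part of the job. Of the things like the pipe, leave any that is red or yellow; of the rest the larger one is meant.

How it is judged:
On the way, in this order (a step that is already met when the one before it is completed fails the run):
1. both buttons are pressed down together, more than 5 mm (value of joint each of button_left, button_right above 0.005 m), for 0.2 s.
2. the pipe lies still in the trough while both buttons are still held down (value of joint each of button_left, button_right above 0.004 m and x of pipe_center in the frame of feeder above 0.205 m and linear speed of pipe below 0.05 m/s), for 0.5 s.
At the end, for the whole second after the job is handed in: the pipe lies at rest in the trough (centre within 12 mm of the trough point), both buttons are up again (less than 2 mm down), and jar, coupling, tin and screwdriver are within 20 mm of where they stood (distance between pipe_center and trough below 0.012 m and linear speed of pipe below 0.03 m/s and value of joint each of button_left, button_right below 0.002 m and distance of each of jar, coupling, tin, screwdriver from where it was at the start of the episode below 0.02 m); the robot touches nothing.
It fails at once if the pipe is touched by the robot (more than 0.5 N) (contact force between any of the fingers, the arm and pipe above 0.5 N).
It fails at once if the pipe is lifted (centre more than 100 mm above the bench) (height (world z) of pipe_center above 0.1 m).
It fails at once if jar, coupling, tin or screwdriver is moved by more than 20 mm (distance of any of jar, coupling, tin, screwdriver from where it was at the start of the episode above 0.02 m).
It fails at once if a standing bystander is tipped by more than 0.35 rad (angle between any of jar, coupling, tin's own z axis and vertical above 0.35 rad).
It also fails if it takes over 32 s, if anything falls off the work surface, if the arm or the gripper's body presses on something with over 40 N, if the wrist force passes 120 N, or if a joint passes its speed limit or range.

### The arm

A 6-joint arm with a two-finger parallel gripper is mounted at the origin on the work surface. World frame = base frame: x ahead of the robot, y to its left, z up, the work surface at z = 0. Lengths are in m, angles in rad, forces in N, time in s.
With the tool pointing down it reaches from about 0.275 to 0.825 m from the base axis. Payload 4.9 kg.
Tool frame: the origin (TCP) lies midway between the tips of the shut fingers; the grasp point (between the pads) lies 19 mm behind it (grip_point_offset is the distance from the TCP to the grasp point, in m); z points along the fingers, x is the direction in which the jaws open and shut, and the axes are right-handed (so a half turn about z gives the same grasp; the last joint's range is limited). The gripper opens to 85 mm and grips with 20 to 120 N. Pads are 22 mm wide; open, the fingers measure 114 mm over their backs; the gripper's body (76 mm by 85 mm) begins 54 mm behind the grasp point. The pads swing forward as they close: fully open they stand 13 mm farther back than shut.
Start: joints at [-1.471, 0.326, -0.193, 1.052, 0, 1.437], TCP at [0.127, -0.535, 0.231] pointing down, gripper open.
Joint ranges: [-2.65, 2.65], [-0.97, 1.79], [-1.3, 1.35], [-1.93, 2.1], [-1.47, 1.37], [-3.14, 3.14]. Speed limits (rad/s): [2.57, 2.57, 3.14, 3.14, 3.14, 3.14].

### API

Orientations are given as a rotation vector (axis times angle).
In Python, from cell import * gives the robot as it stands. Calls block until the motion is done:
- movep(position, orientation): joint-space move of the TCP to a pose.
- move_l(position, velocity=0.15, rot=None, until_force=None): straight line of the TCP; rot=None keeps the orientation; velocity is the mean speed in m/s. With until_force (N) it stops when the force on the tool has changed by that much, and returns True; else False.
- set_joints(angles): joint-space move.
- let_go() and grab(newtons=None): open the fingers fully, or close them until they stop; newtons is the grip in N (None keeps the last).
- sleep(seconds).
- ik(position, orientation): joint angles nearest the present ones, or None.
- get_state(): the state.
- grab_frame(name): name is "scene" or "side" or "wrist"; returns a dict with "img" (400x640x3 uint8, red, green, blue), "fx", "fy", "cx", "cy" (pixels), "k1" (the pictures are not rectified: a ray, as slopes to the right and down, at radius r is drawn at 1 + k1 r^2 times it, then the intrinsics apply), "cam_to_world" (4x4, takes a point from camera to world coordinates); the wrist camera has in their place "T_tool_cam" (4x4, takes a point from camera to tool coordinates, whose origin is the TCP and whose axes are the tool frame's). Camera axes: x right, y down, z forward; pixel columns grow to the right and rows downward; lengths in m; the calibration is good to about 2 mm. A picture is of the moment at which its call begins: read the wrist's pose just before it. There is no depth.
A pose or a line that the arm cannot do raises MotionError and nothing moves.
- sign_off(): hands the job in, once; it reports no verdict.
Trained networks look in the newest picture that a camera, given by its name, has taken for a name from the list of things; names that differ only in an ending like _2 or _b are one class to them, and where a whole thing is asked for, a point or a joint stands for the part that bears it (a point fixed in the world has none). Each returns a list of dicts, best first, with "score" (0 to 1); they miss things now and then, are a little off and sometimes report something else, mostly with a low value. They report only what shows in the picture. A call takes as long as a camera call. They do not tell look-alikes from the thing itself.
- spot_in(camera, name): "centre" ([column, row] in pixels, amid what is visible of it).
- silhouettes(camera, name): "mask" (400x640 bool, what is visible of it) and "centre" ([column, row] in pixels, amid what is visible of it).
- tip_of(camera, name): "centre" ([column, row] in pixels: a listed point, or the origin of a listed thing).
The state is a dict: "clock": time; "q": joint angles; "joint_velocities": joint speeds; "tau": joint torques, N m; "position": TCP position; "eef_rot": TCP orientation; "contact_force": force on the tool from outside, world axes, zero at the start; "wrist_torque": the same for the moment, N m; "finger_gap": opening from 0.0 (shut) to 1.0 (fully open).
Only numpy, scipy, OpenCV 4.12 (cv2) and the standard library are available. Lean on these libraries where they do the work, as an engineer would, in place of code of your own. Each camera call takes 0.05 s, during which the arm holds its last target.

## Working session

There is one attempt and no reset: what is moved stays moved. The work goes in short steps, each a Python script; the robot and the scene stay as the last script left them, time stands still between calls to the robot, and variables do not carry over. Pictures are saved under pics/ and viewed, and the job is handed in when it is done.

```bash
mkdir -p pics; ls
python3 - <<'E'
from cell import *
import cv2
s=get_state();print(s)
for c in("scene","side","wrist"):
    f=grab_frame(c);cv2.imwrite(f"pics/a_{c}.png",f["img"][:,:,::-1])
    print(c,{k:v for k,v in f.items() if k!="img"})
    for n in("button_left_top","button_right_top","pipe_center","trough","stop_pins","feeder"):
        print(n,[(d["score"],d["centre"]) for d in tip_of(c,n)][:4])
E
```

```text
pics
{'clock': 0.0, 'q': array([-1.47120253e+00,  3.26925256e-01, -1.93599735e-01,  1.05200084e+00,
        2.21189511e-06,  1.43657731e+00]), 'joint_velocities': array([ 1.50624164e-03, -2.69714113e-04,  6.58573678e-04,  5.34819792e-04,
        6.40343664e-04,  9.87301907e-05]), 'tau': array([-8.08642471e-04, -4.43400264e+01,  2.62442386e+01,  1.54219876e-02,
       -1.95141415e-04,  4.92432804e-06]), 'position': array([ 0.12737104, -0.53444243,  0.23050596]), 'eef_rot': array([-2.46441015e+00,  1.94639653e+00,  1.88421082e-03]), 'contact_force': array([0.38924542, 0.25260254, 0.50389529]), 'wrist_torque': array([ 0.00059401, -0.02807134, -0.03491886]), 'finger_gap': 1.000366493852546}
scene {'fx': 440.18697069663295, 'fy': 440.18697069663295, 'cx': 318.4416482156133, 'cy': 205.29301342247513, 'k1': -0.11537868145647942, 'cam_to_world': array([[-0.21609555,  0.66670978, -0.71330273,  1.30647066],
       [ 0.97630898,  0.13923532, -0.16563301,  0.24054035],
       [-0.01111221, -0.73219642, -0.68100288,  0.77723341],
       [ 0.        ,  0.        ,  0.        ,  1.        ]])}
butt
[... 950 characters left out ...]
7]), (0.49, [288.9, 200.2])]
stop_pins [(0.98, [291.9, 199.9]), (0.39, [376.2, 234.7])]
feeder [(0.62, [311.4, 253.9])]
wrist {'fx': 350.0552998923289, 'fy': 350.0552998923289, 'cx': 319.67602152192944, 'cy': 193.21353110731977, 'k1': -0.051338878487502085, 'T_tool_cam': array([[ 9.99998909e-01,  1.25621036e-03,  7.77684699e-04,
         4.51506255e-04],
       [-1.41992378e-03,  9.62598984e-01,  2.70926521e-01,
        -6.91825430e-02],
       [-4.08257798e-04, -2.70927330e-01,  9.62599717e-01,
        -1.42797690e-01],
       [ 0.00000000e+00,  0.00000000e+00,  0.00000000e+00,
         1.00000000e+00]])}
button_left_top []
button_right_top []
pipe_center []
trough []
stop_pins []
feeder []
```

View pics/a_scene.png

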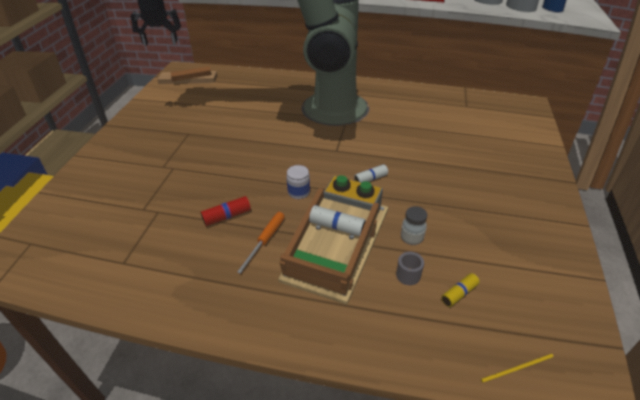

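View pics/a_side.png

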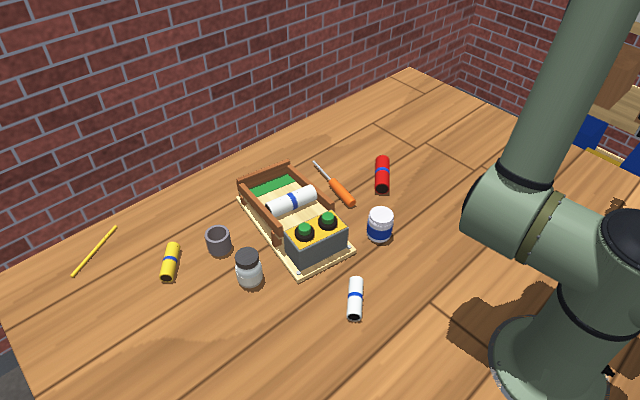

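The pipe in the chute is at scene (337,221) and side (290,201). Its look-alikes in the scene view are the small white pipe lying on the bench (372,175), the red one (226,210) and the yellow one (461,290). The buttons are at scene (342,183) and (366,187). The finger spacing matters here, so I'll check what the gripper calls offer and what the tips look like.

View pics/a_wrist.png

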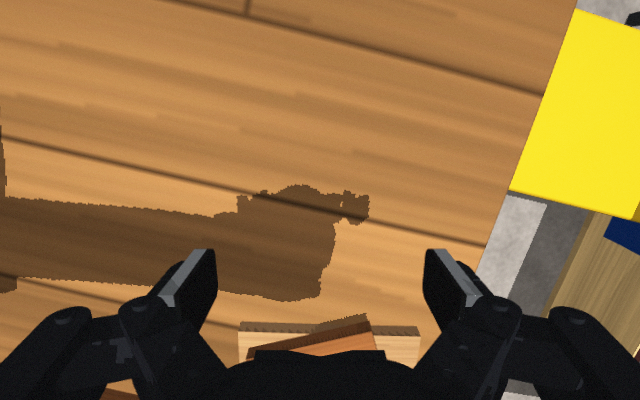

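The wrist view shows the open fingers and, at the bottom edge (330,345), a wooden thing on the bench below the gripper. I'll look at it more closely.

Run:
```python
import cv2,numpy as np
a=cv2.imread("pics/a_scene.png")
b=cv2.resize(a[55:105,140:240],None,fx=7,fy=7,interpolation=cv2.INTER_CUBIC)
cv2.imwrite("pics/b1.png",b)
c=cv2.resize(a[160:300,270:400],None,fx=4,fy=4,interpolation=cv2.INTER_CUBIC)
cv2.imwrite("pics/b2.png",c)
```

```text
(no output)
```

View pics/b1.png

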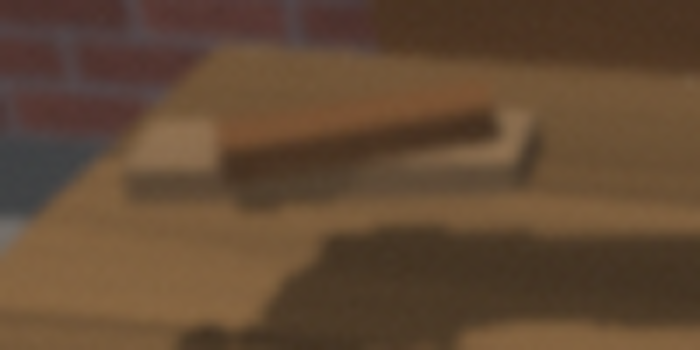

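View pics/b2.png

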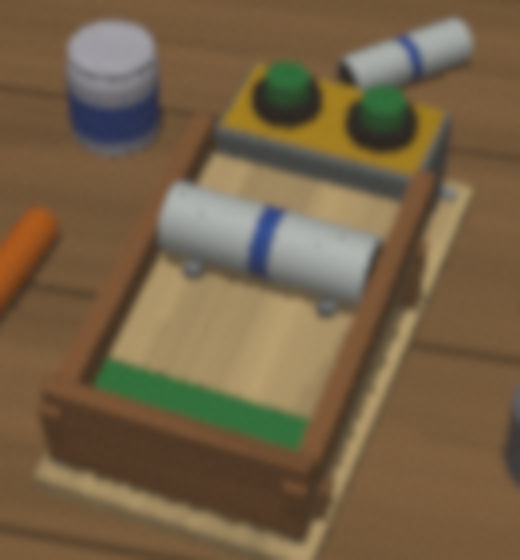

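No width command exists. Fully open, the inner faces are 85 mm apart and the caps span 88 mm, so the overlap is 1.5 mm a side. Shut, the fingers don't span the 32 mm gap. However, the pads swing forward 13 mm as they close. If I place the open tips at cap height and close gently, they should sweep in and down onto the caps and stop there, jammed on the button stops. First I need to find the feeder.

```bash
cat > h.py <<'E'
import numpy as np,cv2
from scipy.optimize import least_squares
def proj(f,P,Tcw=None):
    T=f["cam_to_world"] if Tcw is None else Tcw
    P=np.atleast_2d(P); c=(P-T[:3,3])@T[:3,:3]
    u=c[:,:2]/c[:,2:]; r2=(u**2).sum(1,keepdims=True)
    u=u*(1+f["k1"]*r2)
    return u*f["fx"]+[f["cx"],f["cy"]]
def greens(img):
    h=cv2.cvtColor(img,cv2.COLOR_RGB2HSV)
    m=cv2.inRange(h,(50,90,30),(80,255,255))
    n,l,s,c=cv2.connectedComponentsWithStats(m)
    return [(s[i],c[i]) for i in range(1,n) if s[i][4]>15]
PTS=dict(button_left_top=(0,.03,.111),button_right_top=(0,-.03,.111),pipe_center=(.108,0,.081),trough=(.22,0,.065),feeder=(0,0,0),stop_pins=(.125,0,.0685+.006))
def F2W(p,P):
    c,s=np.cos(p[2]),np.sin(p[2]); P=np.atleast_2d(P)
    return P@np.array([[c,-s,0],[s,c,0],[0,0,1]]).T+[p[0],p[1],0]
E
python3 - <<'E'
from cell import *
from h import *
obs={"scene":dict(button_left_top=[367.4,184.5],button_right_top=[340.7,179.5],pipe_center=[336.8,221.2],trough=[318.7,261.6]),
"side":dict(button_left_top=[304.7,222.6],button_right_top=[327,214.1],pipe_center=[287.8,202.4],trough=[269.8,178.7])}
fs={c:grab_frame(c) for c in obs}
for c in fs: print(c,[(g[0].tolist(),g[1].round(1)) for g in greens(fs[c]["img"])])
def res(p,sp=False):
    o=[]
    for c in obs:
        for n,u in obs[c].items():
            o.append((proj(fs[c],F2W(p,PTS[n]))[0]-u))
    return np.array(o) if sp else np.concatenate(o)
for y0 in (0,1.5,-1.5):
    r=least_squares(res,[.45,0,y0],loss="soft_l1");print(r.x,r.cost)
    print(res(r.x,True).round(1).tolist())
E
```

```text
scene [([336, 176, 11, 10, 87], array([341.4, 180.4])), ([360, 182, 12, 11, 96], array([365.4, 186.6])), ([294, 250, 52, 22, 370], array([319.9, 260.5]))]
side [([250, 174, 45, 23, 433], array([271.6, 184.9])), ([321, 212, 13, 13, 132], array([327.4, 217.8])), ([298, 222, 13, 14, 138], array([304. , 228.7]))]
[ 0.51292565  0.14011169 -0.16155959] 9.050455425941196
[[-2.5, 0.3], [0.0, -0.6], [0.1, -0.1], [-0.3, 0.3], [-1.0, 3.2], [0.0, 0.7], [2.4, -1.6], [-2.2, 0.5]]
[ 0.51292565  0.14011169 -0.16155959] 9.050455425941124
[[-2.5, 0.3], [0.0, -0.6], [0.1, -0.1], [-0.3, 0.3], [-1.0, 3.2], [0.0, 0.7], [2.4, -1.6], [-2.2, 0.5]]
[ 0.51292565  0.14011169 -0.16155958] 9.050455425941587
[[-2.5, 0.3], [0.0, -0.6], [0.1, -0.1], [-0.3, 0.3], [-1.0, 3.2], [0.0, 0.7], [2.4, -1.6], [-2.2, 0.5]]
```

```bash
cat >> h.py <<'E'
from scipy.spatial.transform import Rotation as R
def rotv(yaw,sgn):
    x=sgn*np.array([-np.sin(yaw),np.cos(yaw),0]); z=np.array([0,0,-1.]); y=np.cross(z,x)
    return R.from_matrix(np.c_[x,y,z]).as_rotvec()
def wT(s,f):
    T=np.eye(4);T[:3,:3]=R.from_rotvec(s["eef_rot"]).as_matrix();T[:3,3]=s["position"]
    return T@f["T_tool_cam"]
E
python3 - <<'E'
from cell import *
from h import *
p=[.5129,.1401,-.1616]
c=[]
for sg in(1,-1):
    q=ik([p[0],p[1],.24],rotv(p[2],sg));print(sg,q)
    if q is not None:c.append((np.abs(np.array(q)-get_state()["q"]).max(),sg))
sg=min(c)[1];print(sg)
movep([p[0],p[1],.24],rotv(p[2],sg))
s=get_state();f=grab_frame("wrist");cv2.imwrite("pics/c.png",f["img"][:,:,::-1])
print(s["clock"],s["position"],s["contact_force"],[(g[0].tolist(),g[1].round(1)) for g in greens(f["img"])])
T=wT(s,f)
for n in PTS: print(n,proj(f,F2W(p,PTS[n]),T).round(1),[(d["score"],d["centre"]) for d in tip_of("wrist",n)][:3])
E
```

```text
1 [ 0.12777552  0.28657403 -0.2254608   1.05876149  0.          0.28937552]
-1 [ 0.12777552  0.28657403 -0.2254608   1.05876149  0.         -2.85221714]
1
3.8917 [0.51315289 0.13934052 0.23996889] [ 0.14134997 -0.34000768  0.47388501] [([268, 161, 35, 36, 1002], array([285. , 178.6])), ([341, 161, 36, 37, 1002], array([358.3, 179.2])), ([265, 335, 110, 22, 1816], array([319.4, 343.9]))]
button_left_top [[358.3 182.4]] [(0.71, [358.7, 177.5]), (0.58, [463.8, 175.3])]
button_right_top [[283.4 182.4]] [(0.62, [285.0, 180.7]), (0.41, [463.2, 175.0])]
pipe_center [[320.7 282.9]] [(0.97, [317.0, 281.5]), (0.92, [323.2, 3.4]), (0.77, [563.4, 277.5])]
trough [[320.5 364.4]] [(0.75, [322.0, 361.6])]
feeder [[320.5 157.9]] [(0.93, [322.9, 158.1]), (0.3, [173.6, 128.1])]
stop_pins [[320.6 294.6]] []
```

View pics/c.png

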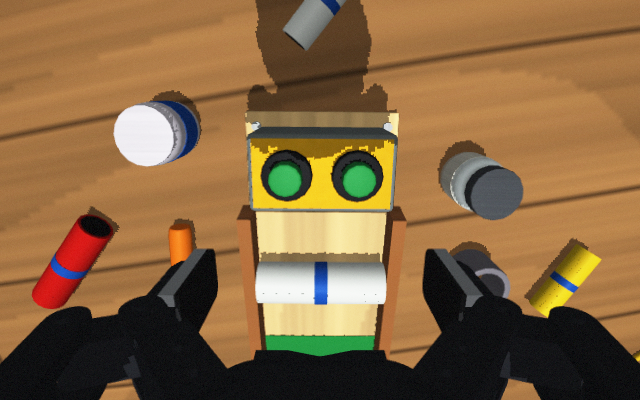

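The wrist view shows the cap blobs at (285,179) and (358,179), the pipe at (320,282) resting on its pins, and the small white look-alike on the bench at (315,20). Both cap columns are within 1.6 px of the prediction. The cap midpoint needs a shift of about +0.6 mm in feeder y and −1 mm in feeder x. Next I'll centre and descend until the open tips are at cap height.

```bash
cat >> h.py <<'E'
def goto(move_l,get_state,tgt,v=.1,n=2,rot=None):
    cmd=np.array(tgt,float)
    for i in range(n):
        move_l(cmd.tolist(),velocity=v if i==0 else .05,rot=rot)
        e=np.array(tgt)-get_state()["position"]
        if np.abs(e).max()<2e-4:break
        cmd=cmd+e
    return cmd,e
E
python3 - <<'E'
from cell import *
from h import *
p=[.5129,.1401,-.1616]
W=F2W(p,[-.0012,.0006,0])[0]; print(W)
c,e=goto(move_l,get_state,[W[0],W[1],.118],n=3)
s=get_state();print(s["clock"],s["position"],e,c,s["contact_force"])
for n in("wrist","scene"):
    f=grab_frame(n);cv2.imwrite(f"pics/d_{n}.png",f["img"][:,:,::-1])
    print([(g[0].tolist(),g[1].round(1)) for g in greens(f["img"])])
E
```

```text
[0.51181217 0.14088526 0.        ]
6.1083 [0.51172446 0.14088252 0.11774895] [8.77129931e-05 2.74305027e-06 2.51047253e-04] [0.51172232 0.14087562 0.1179166 ] [-0.24797672  0.39211234 -0.23335766]
[([228, 209, 61, 63, 2989], array([258.3, 240.1])), ([352, 210, 61, 63, 2957], array([382.2, 241.2]))]
[([336, 177, 11, 9, 85], array([341.2, 180.9])), ([360, 183, 12, 9, 89], array([365.3, 186.8])), ([294, 250, 52, 22, 370], array([319.9, 260.4]))]
```

View pics/d_wrist.png

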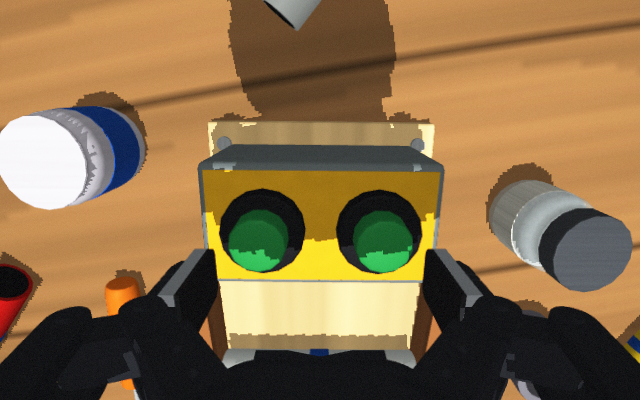

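Run:
```python
from cell import *
from h import *
f=grab_frame("wrist");T=f["T_tool_cam"]
for P in [(-.03,0,.0068),(.03,0,.0068),(-.03,0,.0168),(.03,0,.0168),(-.0425,-.011,-.013),(-.0425,.011,-.013),(.0425,-.011,-.013)]: print(P,proj(f,P,T).round(1))
a=f["img"][180:320,200:440,::-1];cv2.imwrite("pics/e.png",cv2.resize(a,None,fx=3,fy=3))
```

```text
(-0.03, 0, 0.0068) [[255.8 246.9]]
(0.03, 0, 0.0068) [[384.5 247.1]]
(-0.03, 0, 0.0168) [[259.3 238.4]]
(0.03, 0, 0.0168) [[380.9 238.6]]
(-0.0425, -0.011, -0.013) [[215.  242.4]]
(-0.0425, 0.011, -0.013) [[219.5 290.3]]
(0.0425, -0.011, -0.013) [[425.5 242.6]]
```

View pics/e.png

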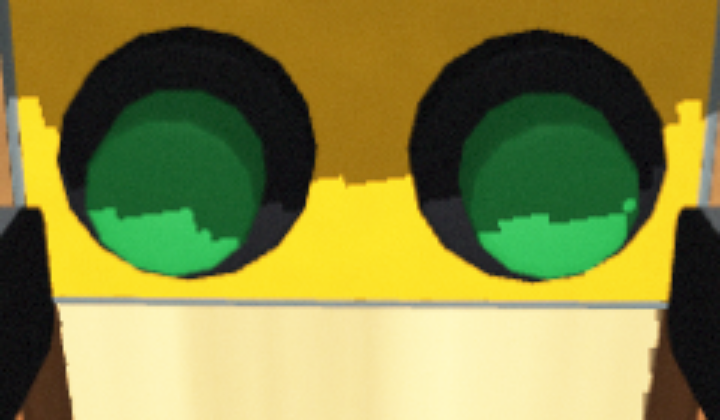

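The cap top discs are at (256.7,246) and (385,246.7), against predictions of (255.8,247) and (384.5,247). That is centred to about 0.4 mm. Next: lower and close gently.

Run:
```python
from cell import *
from h import *
x,y=.51175,.1409
move_l([x,y,.0985],velocity=.05)
s=get_state();print(s["clock"],s["position"],s["contact_force"],s["wrist_torque"],s["finger_gap"])
grab(20)
s=get_state();print(s["clock"],s["position"],s["contact_force"],s["wrist_torque"],s["finger_gap"])
for n in("wrist","side"):
    f=grab_frame(n);cv2.imwrite(f"pics/g_{n}.png",f["img"][:,:,::-1])
print([d["centre"] for d in tip_of("side","pipe_center")])
```

```text
6.7917 [0.5113582  0.14085232 0.09813278] [ 0.00280342 -0.58438604 -0.34817573] [-0.02021986 -0.00610565  0.00735262] 0.9984645432388318
7.5583 [0.51138135 0.1408377  0.09826232] [-1.067916   -0.69652996  0.51286488] [-0.01432243 -0.01319819  0.00361103] 0.0012269985888239776
[[170.4, 261.9], [381.6, 175.3], [268.6, 179.5]]
```

View pics/g_wrist.png

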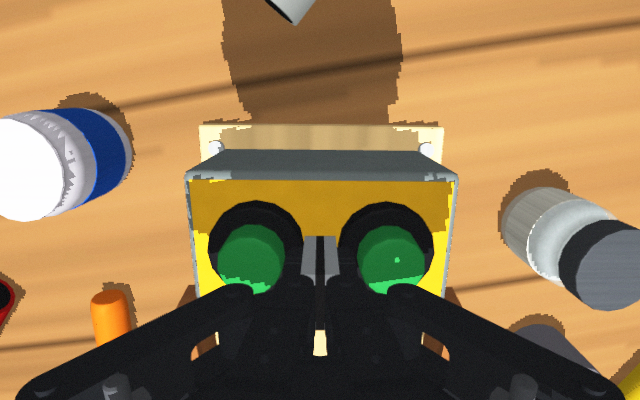

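The fingers slid right through and ended shut. The side detector now puts the pipe at (269,180), which is the trough. I'll check that.

View pics/g_side.png

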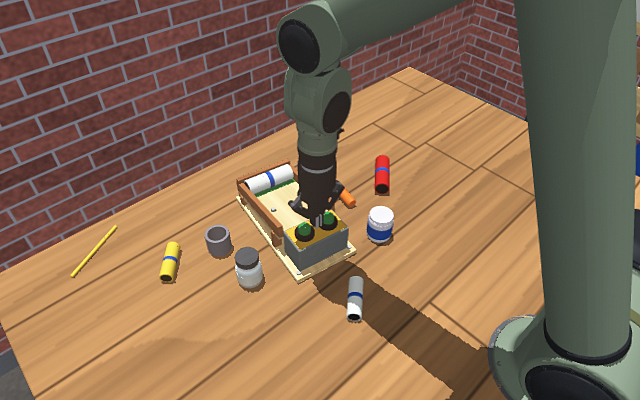

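The pipe is in the trough already (side 269,180), because the sweep held both pins down long enough. The fingers then passed over the caps and the buttons came up. I still need the static hold with the pipe in the trough. I'll raise, open, recentre and press with the open tips, using the force to tell whether neither, one or both are down (0, 4.5 or 9 N).

Run:
```python
from cell import *
from h import *
x,y=.51175,.1409
move_l([x,y,.125],velocity=.15)
let_go()
c,e=goto(move_l,get_state,[x,y,.104],n=2);print(c,e)
d=c-np.array([x,y,.104])
s0=get_state();print(s0["clock"],s0["contact_force"],s0["wrist_torque"])
for z in (.096,.092,.0885):
    move_l([x+d[0],y+d[1],z+d[2]],velocity=.05);sleep(.1)
    s=get_state();print(z,s["clock"],s["position"].round(4),(s["contact_force"]-s0["contact_force"]).round(2),(s["wrist_torque"]-s0["wrist_torque"]).round(3))
f=grab_frame("wrist");cv2.imwrite("pics/i_wrist.png",f["img"][:,:,::-1])
print([(g[0].tolist(),g[1].round(1)) for g in greens(f["img"])])
```

```text
[0.51123305 0.14081104 0.10342447] [-0.00110775 -0.00017269 -0.00097534]
9.425 [-0.2257066  -0.30664858  0.30779229] [ 0.0230407   0.00384887 -0.01516613]
0.096 9.8583 [0.5118 0.1409 0.0958] [2.26 1.11 2.8 ] [ 0.017 -0.316  0.019]
0.092 10.2083 [0.5118 0.1409 0.0919] [1.52 0.84 5.11] [ 0.041 -0.316  0.007]
0.0885 10.5583 [0.5118 0.1409 0.0887] [1.08 0.23 7.  ] [-0.028 -0.118  0.056]
[([216, 231, 67, 64, 3357], array([248.7, 262.5])), ([359, 233, 66, 63, 3304], array([391.8, 263.7]))]
```

View pics/i_wrist.png

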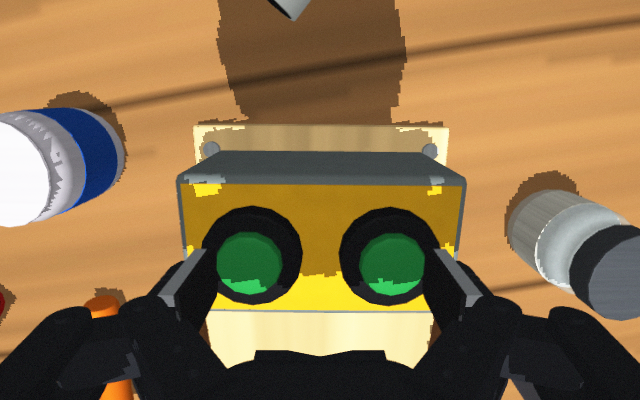

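Force rises 2.8, 5.1, 7.0 N with almost no roll moment, so both caps are going down together, now about 6.8 mm each. I'll go right down, hold, look, then release.

Run:
```python
from cell import *
from h import *
x,y=.51123,.14081
for z in (.0865,.085):
    move_l([x,y,z-.0006],velocity=.03)
    s=get_state();print(z,s["clock"],s["position"].round(4),s["contact_force"].round(2),s["wrist_torque"].round(3))
    if s["contact_force"][2]>11: break
sleep(1.2)
s=get_state();print(s["clock"],s["position"].round(4),s["contact_force"].round(2),s["wrist_torque"].round(3))
for n in("wrist","scene"):
    f=grab_frame(n);cv2.imwrite(f"pics/j_{n}.png",f["img"][:,:,::-1])
print([d["centre"] for d in tip_of("scene","pipe_center")])
```

```text
0.0865 10.8583 [0.5119 0.141  0.0874] [-1.42  0.02 14.76] [-0.033  0.296  0.052]
12.0583 [0.5119 0.1409 0.0874] [-1.89 -0.64 14.05] [-0.021  0.332  0.061]
[[227.5, 208.7], [458.5, 290.0], [314.8, 260.8], [369.6, 170.8]]
```

Run:
```python
import cv2
a=cv2.imread("pics/j_scene.png")[160:300,270:400];cv2.imwrite("pics/j2.png",cv2.resize(a,None,fx=4,fy=4,interpolation=cv2.INTER_CUBIC))
```

```text
(no output)
```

View pics/j2.png

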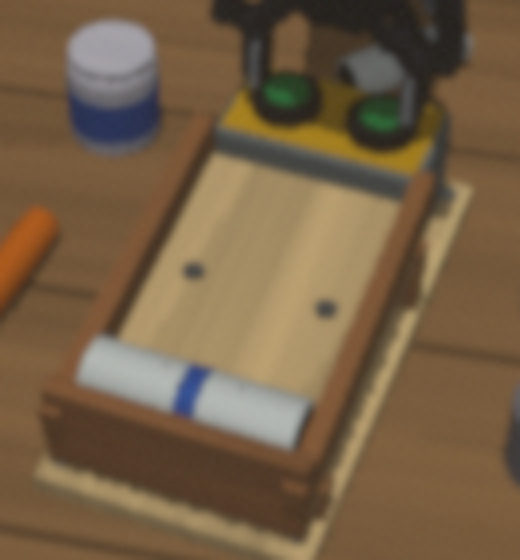

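View pics/j_wrist.png

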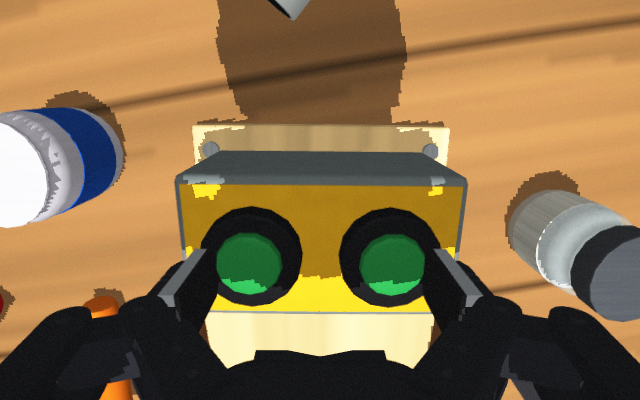

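Both fingertips are on the caps, both pins are flush (crop 193,271 and 325,309), and the pipe lies in the trough (scene 315,261). The force is 14 N, above the 9 N spring total, so both are on the stops. Letting go straight up.

Run:
```python
from cell import *
from h import *
move_l([.51123,.14081,.125],velocity=.08)
move_l([.51123,.14081,.24],velocity=.2)
movep([.40,-.12,.30],rotv(-.1616,1))
s=get_state();print(s["clock"],s["position"].round(3),s["contact_force"].round(2))
for n in("side","scene"):
    f=grab_frame(n);cv2.imwrite(f"pics/k_{n}.png",f["img"][:,:,::-1])
    print([(g[0].tolist(),g[1].round(1)) for g in greens(f["img"])],[d["centre"] for d in tip_of(n,"pipe_center")], proj(f,F2W([.5118,.1408,-.1616],[.22,0,.065])))
```

```text
14.6917 [ 0.4   -0.119  0.299] [ 0.98  0.33 -0.78]
[([255, 179, 40, 18, 142], array([274. , 187.6])), ([321, 212, 13, 12, 129], array([327.4, 217.7])), ([298, 222, 13, 14, 136], array([304. , 228.6]))] [[172.0, 261.1], [355.0, 295.9], [268.0, 178.0], [382.4, 173.6], [288.5, 202.0]] [[267.61565745 179.50718095]]
[([336, 176, 11, 10, 89], array([341.4, 180.5])), ([360, 182, 11, 11, 96], array([365.2, 186.6]))] [[315.1, 258.9], [462.0, 291.9], [224.8, 211.8], [371.5, 173.6], [335.0, 228.1]] [[318.81506918 261.50625494]]
```

View pics/k_scene.png

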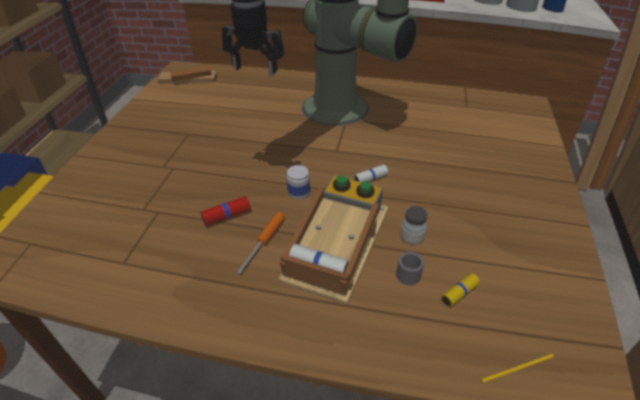

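The pipe is in the trough (318,259). The caps are back at their starting pixels (341,180 and 365,187), the pins are up, and the bystanders haven't moved. Handing in.

Run:
```python
from cell import *
sign_off()
```

```text
the job is handed in; nothing more can be done
```

The pipe is in the trough, both buttons are up, and I handed the job in at about 15 s. However, the pipe rolled during a first press that I could not hold, so the order of the judged steps is not certain.

**What happened:**
- **First press:** The gripper has no width setting, so I closed it gently with the tips at cap height, expecting them to stop on the caps. They slid over both caps and shut. The caps went down long enough on the way for the pipe to roll past the pins into the trough.
- **Second press:** I raised, opened and recentred, then pressed with the fully open tips on the outer rims of both caps. I held them right down for over 1.2 s with the pipe already in the trough, then lifted off and moved clear.

**Checks that agree:**
- Force rose evenly (2.8, 5.1, 7.0 N) to 14 N, above the 9 N spring total, with almost no side-to-side moment, so both buttons were on their stops.
- The picture taken during the hold shows both pins flush and the pipe in the trough.
- In the last pictures the pipe is within a few pixels of the computed trough point. The caps are back at their starting pixels, and the jar, coupling, tin, screwdriver and look-alikes stand where they stood.

**Not confirmed:**
- **Step 1 (both buttons down 0.2 s):** I did not measure how long both buttons stayed down in the first press. The pipe getting past the pins suggests at least about 0.2 s. If the step was only met in the second press, the pipe was already in the trough, which could count against the order.
- **One continuous hold:** The buttons were not held down all through the roll, as the task asked.
- **False detections:** The detector also gave weak extra "pipe" hits at the empty pin position (scene 335,228; side 288,202), which the scene picture contradicts.

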